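# Seat the polishing barrel and hold the belt tension arm wound back

## Task

Get the barrel polisher ready for its drive belt: lift the black barrel out of the drip tray and lower it into the gap between the two rollers, lying along them with its belt pulley on the tension arm's side, and let go only once it rests on the rollers. Then take the tension arm by its red grip bar, bring it towards the rollers against its spring all the way to its stop, and keep holding it there: the program finishes while the arm is held wound, so that I can slip the belt on. Leave the other things on the bench where they are.

Things in the scene. Friction and masses are not known exactly. Their poses are not given: they have to be found in the camera images.
- barrel: Loose closed cylinder lying level: black rubber body 58 mm across, 90 mm long, orange lid with a 16 mm knob (13 mm long) at one end, at the other a neck 20 mm across and a belt pulley. About 0.35 kg. Origin on the axis, mid body, 39 mm above the bench at the start; y along the axis to the pulley, x and z may point any way round it. Grip across its diameter at mid body.
- barrel_pulley (a point): Middle of the barrel's aluminium V-groove belt pulley (38 mm across, 14 mm thick), on the barrel's axis, 67 mm from its origin; a 15 mm long neck lies between body and pulley.
- drip_tray: Low steel tray fixed to the bench, 94 x 124 mm, walls 10 mm high, with two black rubber bars (tops 13 mm above the bench) that the barrel lies between, along the tray's y. Origin at the centre of its underside; z up.
- polisher: Barrel polisher fixed to the bench: green base plate 250 mm (its x) by 168 mm (its y), top 20 mm above the bench. Origin at the centre of its underside; z up, x from the rollers (-x half) towards the grey motor (+x half, lying along y at x = 78 mm, top 82 mm above the bench), y towards the belt side, where the tension arm's plate is.
- roller_seat (a point): Where the barrel's origin lies when seated, 82.5 mm above the bench; axes as the polisher's. The rollers run along y 24 mm either side of it, axes 34.5 mm below it, tyres 26 mm across. 5 mm thick plates at y = +-52.5 mm, tops 16.5 mm below it: the body goes between them (5 mm spare at each end, anywhere there is fine), neck and knob pass over them, pulley outside at +y.
- tension_arm (a joint): Angle of the sprung tension arm in rad: 0 at rest, leaning back over the motor; 1.0 at its stop, leaning 0.13 rad past upright towards the rollers. It turns about the polisher's y through point tension_pivot; growing values swing the bar up and towards the rollers. Let go, it springs back to 0. At the bar it takes about 4 N to start, 7 N at the stop.
- tension_bar (a point): Mid-length of the red round grip bar at the arm's tip: 12 mm across, 57 mm long, along the polisher's y, 125 mm from the pivot axis. 143 mm above the bench at rest, 186 mm at the stop. The arm's plate is 29 mm from this point at +y; all other sides are free, so fingers closing along the polisher's x can pinch it from above. The point's own axes turn with the arm.
- tension_pivot (a point): Point on the tension arm's pivot axis abreast of the bar's middle, 62 mm above the bench. Axes as the polisher's; fixed. From it the bar's middle lies (polisher x, z) 96, 81 mm away at rest and -16, 124 mm at the stop.
- yellow_tin: Flat closed tin, yellow with a grey lid, 36 x 50 x 20 mm, a bystander. Origin at the centre of its underside.
- polish_tube: Standing white and blue tube, 30 x 38 x 112 mm, a bystander. Origin at the centre of its underside.
- copper_mallet: Short turned wooden mallet lying on the bench, 24 x 82 x 24 mm, a bystander. Origin at the centre of its underside.
- cross_tweezers: Steel cross-locking tweezers with brown grips lying on the bench, 22 x 146 x 10 mm, a bystander. Origin at the centre of its underside.

How it is judged (in metres and radians):
On the way, in this order (a step that is already met when the one before it is completed fails the run):
1. the barrel rests on the rollers while it is still held (x of barrel in the frame of roller_seat between -0.007 and 0.007 m and y of barrel in the frame of roller_seat between -0.0075 and 0.0075 m and z of barrel in the frame of roller_seat between -0.004 and 0.006 m and y of barrel_pulley in the frame of roller_seat above 0.05 m and angle between the y axis of barrel and the y axis of polisher, either way round below 0.15 rad and contact force between the fingers and barrel above 1 N and contact force between barrel and polisher above 0.3 N), for 0.1 s.
2. the barrel rests on the rollers, let go (x of barrel in the frame of roller_seat between -0.004 and 0.004 m and y of barrel in the frame of roller_seat between -0.0075 and 0.0075 m and z of barrel in the frame of roller_seat between -0.004 and 0.004 m and y of barrel_pulley in the frame of roller_seat above 0.05 m and angle between the y axis of barrel and the y axis of polisher, either way round below 0.08 rad and contact force between each of the fingers, the arm and barrel below 0.3 N and linear speed of barrel below 0.03 m/s), for 0.2 s.
3. the tension arm is wound to its stop (value of joint tension_arm above 0.93 rad), for 0.3 s.
At the end, for the whole second after the job is handed in: The robot still holds the tension arm within 0.07 rad of its stop; the barrel lies untouched and still on both rollers, within 4 mm of the seat across and in height, 7.5 mm along them, axis within 0.08 rad, pulley on the +y side (all of step 2 and value of joint tension_arm above 0.93 rad and contact force between any of the fingers, the arm and polisher above 1 N); the arm keeps its last pose, push and grip.
It fails at once if the yellow tin is moved more than 30 mm (distance of yellow_tin from where it was at the start of the episode above 0.03 m).
It fails at once if the polish tube is moved more than 30 mm (distance of polish_tube from where it was at the start of the episode above 0.03 m).
It fails at once if the copper mallet is moved more than 30 mm (distance of copper_mallet from where it was at the start of the episode above 0.03 m).
It fails at once if the cross tweezers is moved more than 30 mm (distance of cross_tweezers from where it was at the start of the episode above 0.03 m).
It also fails if it takes over 53 s, if anything falls off the work surface, if the arm or the gripper's body presses on something with over 40 N, if the wrist force passes 120 N, or if a joint passes its speed limit or range.

## Robot

A 6-joint arm with a two-finger parallel gripper is mounted at the origin on a cart in front of the work surface, level with it; the furniture and walls round the work are solid. World frame = base frame: x ahead of the robot, y to its left, z up, the work surface at z = 0. Lengths are in mm, angles in rad, forces in N, time in s.
With the tool pointing down it reaches from about 275 to 1000 mm from the base axis. Payload 8.4 kg.
Tool frame: the origin (TCP) lies at the very end of the fingers, on their centre line; the grasp point (between the pads) lies 19 mm behind it; z points along the fingers, y is the direction in which the jaws open and shut (so a half turn about z gives the same grasp; the last joint's range is limited). The gripper opens to 85 mm and grips with 20 to 120 N. Pads are 22 mm wide; open, the fingers measure 114 mm over their backs; the gripper's body (76 mm by 85 mm) begins 54 mm behind the grasp point. The pads swing forward as they close: fully open they stand 13 mm farther back than shut.
Start: joints at [-1.211, 0.353, 1.633, -0, 1.155, -0.002], TCP at [221.223, -584.541, 231.281] pointing down, gripper open.
Joint ranges: [-2.63, 2.63], [-0.92, 2.1], [0.06, 2.66], [-1.3, 4.44], [0, 2.69], [-3.02, 3.02]. Speed limits (rad/s): [2.22, 2.22, 2.79, 3.14, 3.14, 3.14].

## Interface

Orientations are given as [roll, pitch, yaw] about the fixed x, y, z axes, in that order (R = Rz(yaw) Ry(pitch) Rx(roll)).
In Python, from rig import r gives the robot as it stands.
- The arm moves only by the tool jog_arm, never from a script. Its argument "moves" is a list of rows, each an object with "grip": the gripper command: -1 is fully open, 1 is shut, values between are in proportion; "translation": the shift along the tool's x, y, z in m, a list of three; "twist": the turn, a rotation vector about the tool's x, y, z in rad, a list of three. In form: [{"grip": grip, "translation": [dx, dy, dz], "twist": [ax, ay, az]}, ...]. A call has 1 to 10 rows; each row shifts and turns the commanded pose from where the row before left it, along the tool's axes as they then stand; what a row does not reach is not made up. A row lasts 1/12 s, in which the tool goes at most 41.7 mm and 7.16 degrees, less where a joint would pass 70% of its speed; a pose out of reach is approached as far as the arm can. A call with a gripper value outside its range is refused whole. The fingers move at their own pace and stop on an object; "squeeze" is the grip in N (left out, the last holds). Time passes only in rows, so rows that do not move let the fingers close. It gives the time, the measured TCP pose, the force and the opening at its end, in the units of the state.
- r.sense(): the state, without advancing time (a new reading comes with each control period).
- r.grab_frame(name): name is "scene" or "top" or "wrist"; returns (picture, depth): 480x640x3 uint8, red, green, blue; 480x640 float32, mm along the optical axis (not along the pixel's ray), 0 where there is no reading.
- r.calibration(name): a dict with "fx", "fy", "cx", "cy" (pixels), "R" (3x3) and "t" (3): a world point X has camera coordinates R X + t. Camera axes: x right, y down, z forward; pixel columns grow to the right and rows downward; lengths in mm; the calibration is good to about 2 mm. A picture is of the moment at which its call begins: read the wrist's pose just before it. calibration takes no time and is no camera call; for the wrist camera it gives the pose at the moment of the call.
- r.sign_off(): hands the job in, once; it reports no verdict.
The state is a dict: "clock": time; "qpos": joint angles; "qvel": joint speeds; "joint_efforts": joint torques, N m; "eef_pos": TCP position; "tcp_rot": TCP orientation; "contact_force": force on the tool from outside, world axes, zero at the start; "wrist_torque": the same for the moment, N m; "opening": opening from 0.0 (shut) to 1.0 (fully open).
Only numpy, scipy, OpenCV 4.12 (cv2) and the standard library are available. Lean on these libraries where they do the work, as an engineer would, in place of code of your own. Each camera call takes 0.05 s, during which the arm holds its last target.

## Working session

There is one attempt and no reset: what is moved stays moved. The work goes in short steps, Python scripts to look and compute and a tool call to move; the robot and the scene stay as the last step left them, time stands still between calls to the robot, and variables do not carry over. Pictures are saved under pics/ and viewed, and the job is handed in when it is done.

Besides the shell and the picture viewer there is one more tool, called after ">>>" as name(argument=value, ...), one argument or row to a line, values as JSON. jog_arm: Moves the arm, as the interface text tells. Its arguments: {"type":"object","properties":{"moves":{"type":"array"},"squeeze":{"type":"number"}},"required":["moves"]}

```bash
mkdir -p pics; ls; python3 - <<'E'
from rig import r
import cv2,numpy as np
s=r.sense();print(s)
for n in("scene","top"):
    p,d=r.grab_frame(n);cv2.imwrite(f"pics/{n}0.png",p[:,:,::-1]);np.savez(f"{n}0.npz",p=p,d=d,**r.calibration(n));print(n,r.calibration(n))
E
```

```text
pics
{'clock': 0.0, 'qpos': array([-1.21137263e+00,  3.53651434e-01,  1.63416611e+00, -6.45716535e-06,
        1.15522433e+00, -2.38529336e-03]), 'qvel': array([-7.63324148e-05,  5.54657333e-04,  3.15892570e-04,  4.62394297e-04,
       -1.67893639e-04,  9.81486974e-04]), 'joint_efforts': array([-1.13382572e-03, -6.05248690e+01, -3.42065763e+01, -1.96760498e-04,
        9.27662681e-03,  7.46034999e-06]), 'eef_pos': array([ 221.05867622, -584.06211707,  230.54596504]), 'tcp_rot': array([-3.14014343e+00,  2.44696646e-06,  3.61811605e-01]), 'contact_force': array([0.10873231, 0.04432471, 1.00340695]), 'wrist_torque': array([-0.02077551, -0.02010424,  0.0117835 ]), 'opening': 1.000612705268688}
scene {'fx': 525.2522097523769, 'fy': 525.2522097523769, 'cx': 313.2562113655271, 'cy': 233.73637094560007, 'R': array([[-0.84766573, -0.53035185, -0.0137738 ],
       [-0.20790868,  0.35596382, -0.91107834],
       [ 0.48809506, -0.7694262 , -0.41200309]]), 't': array([476.92724605, 235.2645114 , 793.71906941])}
top {'fx': 498.400196651004, 'fy': 498.400196651004, 'cx': 321.07783412042284, 'cy': 236.74405886150012, 'R': array([[-3.46158778e-03, -9.99740883e-01,  2.24985308e-02],
       [-9.84240029e-01, -5.71682129e-04, -1.76836759e-01],
       [ 1.76803799e-01, -2.27560905e-02, -9.83983017e-01]]), 't': array([-62.6177431 , 584.83150649, 903.94469571])}
```

View pics/scene0.png

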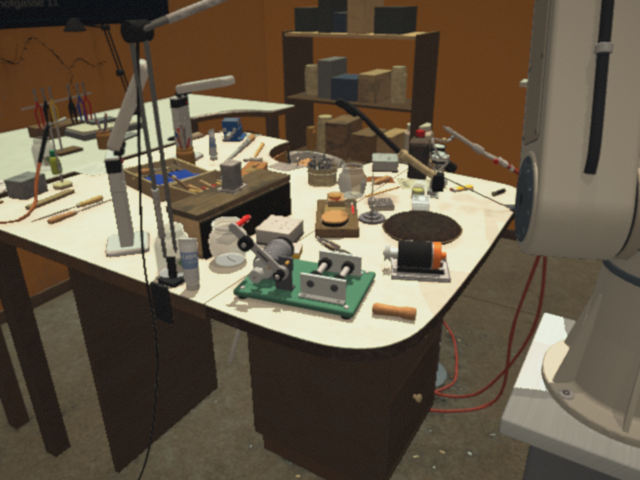

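View pics/top0.png

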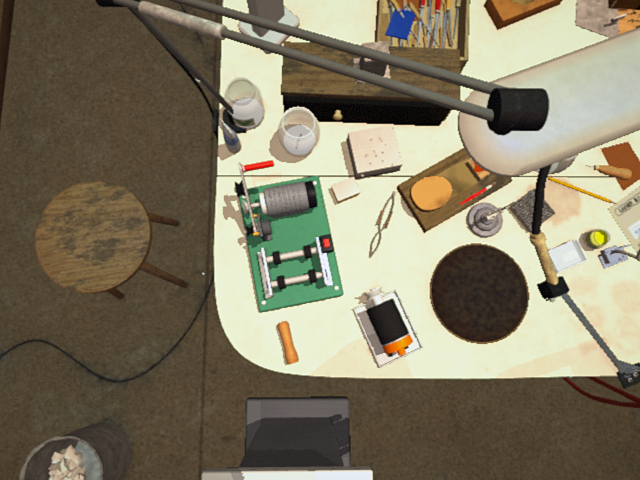

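```bash
cat > h.py <<'E'
import numpy as np,cv2
def cloud(f):
    z=np.load(f);d=z['d'];v,u=np.mgrid[:480,:640]
    c=np.stack([(u-z['cx'])/z['fx']*d,(v-z['cy'])/z['fy']*d,d],-1)
    X=(c-z['t'])@z['R'];X[d==0]=np.nan
    return z['p'],X
def proj(cal,P):
    c=np.asarray(P)@cal['R'].T+cal['t'];return np.stack([cal['fx']*c[...,0]/c[...,2]+cal['cx'],cal['fy']*c[...,1]/c[...,2]+cal['cy']],-1)
E
python3 - <<'E'
from h import *
z=np.load('top0.npz');print(proj(z,[[221,-584,231],[0,0,0],[500,0,0]]))
p,X=cloud('top0.npz')
for u,v in [(290,280),(385,320),(283,200),(330,290),(300,170),(420,300),(258,165),(287,345),(370,297),(398,349)]:print(u,v,X[v,u].round(1))
c=cv2.resize(p[140:380,200:440][:,:,::-1],None,fx=2.5,fy=2.5,interpolation=cv2.INTER_CUBIC);cv2.imwrite('pics/c0.png',c)
p2=cv2.imread('pics/scene0.png')[210:340,170:460];cv2.imwrite('pics/c1.png',cv2.resize(p2,None,fx=2.7,fy=2.7,interpolation=cv2.INTER_CUBIC))
E
```

```text
[[680.45749797 460.16649416]
 [286.55282875 559.1975665 ]
 [288.75916276 283.30785638]]
290 280 [501.8  -4.5  52.7]
385 320 [ 426.5 -180.2   67.9]
283 200 [651.3   9.   75.8]
330 290 [485.4 -81.4  16.6]
300 170 [735.5 -21.4  -1.7]
420 300 [ 466.3 -260.8    1.9]
258 165 [697.3  50.  145. ]
287 345 [380.6   1.6  18.8]
370 297 [ 469.8 -155.9   47.4]
398 349 [ 374.2 -203.    65.4]
```

View pics/c0.png

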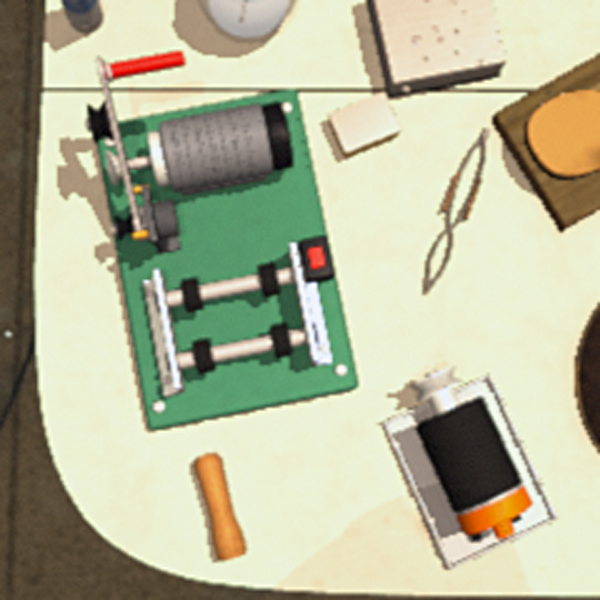

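View pics/c1.png

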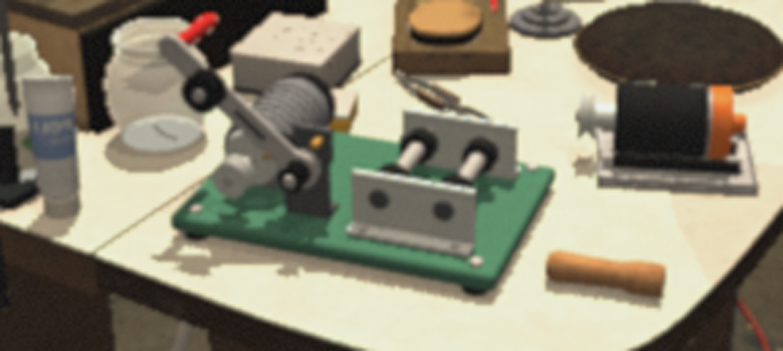

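```bash
cat > m.py <<'E'
from h import *
import sys
from scipy.optimize import least_squares
p,X=cloud('top0.npz');hsv=cv2.cvtColor(p,cv2.COLOR_RGB2HSV)
x,y,z=X[...,0],X[...,1],X[...,2]
g=(hsv[...,0]>55)&(hsv[...,0]<95)&(hsv[...,1]>100)&(x>350)&(x<750)&(y>-150)&(y<120)
print('green z',np.nanpercentile(z[g],[5,50,95]),g.sum())
# cast rays to plane z=20
c=np.load('top0.npz')
def cast(uv,h):
    uv=np.asarray(uv,float);r=np.stack([(uv[...,0]-c['cx'])/c['fx'],(uv[...,1]-c['cy'])/c['fy'],np.ones(uv.shape[:-1])],-1)@c['R']
    o=-c['R'].T@c['t'];return o+r*((h-o[2])/r[...,2])[...,None]
m=cv2.morphologyEx(g.astype(np.uint8),cv2.MORPH_OPEN,np.ones((3,3)))
cs=max(cv2.findContours(m,0,2)[0],key=cv2.contourArea)[:,0]
P=cast(cs,20)[:,:2].astype(np.float32);R=cv2.minAreaRect(P);print('plate',R)
# barrel body
b=(p.max(2)<60)&(x>340)&(x<520)&(y>-260)&(y<-100)&(z>40)&(z<80)
Q=X[b];print('body',len(Q),Q.mean(0),np.nanmax(Q[:,2]))
# cylinder r=29 fit, level axis
def res(q):
    n=np.array([np.cos(q[2]),np.sin(q[2])]);dd=(Q[:,:2]-q[:2])@np.array([-n[1],n[0]])
    return np.hypot(dd,Q[:,2]-q[3])-29
s=least_squares(res,[Q[:,0].mean(),Q[:,1].mean(),0.4,39],loss='soft_l1');q=s.x;print('cyl',q,np.abs(s.fun).mean())
n=np.array([np.cos(q[2]),np.sin(q[2])]);a=(Q[:,:2]-q[:2])@n;print('along',np.percentile(a,[0,1,50,99,100]))
mid=q[:2]+n*(np.percentile(a,1)+np.percentile(a,99))/2;print('mid',mid)
o=(hsv[...,0]<15)&(hsv[...,1]>150)&(x>330)&(x<440)&(y>-260)&(y<-120)&(z>25)
O=X[o];ao=(O[:,:2]-mid)@n;print('orange along',np.percentile(ao,[0,2,50,98,100]))
A=X[(x>340)&(x<560)&(y>-260)&(y<-100)&(z>45)];aa=(A[:,:2]-mid)@n;print('all',np.percentile(aa,[0,1,99,100]))
red=((hsv[...,0]<6)|(hsv[...,0]>174))&(hsv[...,1]>150)&(z>110)&(z<180)&(x>600)&(y>-100)
B=X[red];print('bar',len(B),B.mean(0),B[:,:2].max(0),B[:,:2].min(0), B[:,2].max())
E
python3 m.py
```

```text
green z [15.94576278 18.93022386 22.09024048] 5514
plate ((592.5523071289062, 10.778030395507812), (122.98390197753906, 251.31422424316406), 44.88815689086914)
body 1077 [ 423.46902742 -184.4684526    60.98222125] 71.68957349522304
cyl [ 6.71449004e+02 -8.02006462e+01  4.16793386e-01  3.73534359e+01] 1.0918028301380716
along [-304.24231403 -302.73996432 -268.97546098 -234.84810507 -233.30809253]
mid [ 425.66594973 -189.01665291]
orange along [-66.08239904 -65.02523337 -47.23904897 -38.84701465 -38.41007807]
all [-66.80417439 -52.74644288 124.35458916 128.39273332]
bar 162 [696.33008743  49.09385738 145.96217237] [704.97959173  74.65281589] [688.18371525  23.32946292] 150.75870943271735
```

```bash
cat >> m.py <<'E'
print('-----')
gg=cv2.morphologyEx(g.astype(np.uint8),cv2.MORPH_OPEN,np.ones((2,2)))
n_,lab,st,_=cv2.connectedComponentsWithStats(gg,connectivity=8);print(st[:,4])
vv,uu=np.nonzero(np.isin(lab,[i for i in range(1,n_) if st[i,4]>60]))
P=cast(np.stack([uu,vv],-1),20)[:,:2].astype(np.float32);R=cv2.minAreaRect(P);print('plate',R,cv2.boxPoints(R))
for zz in (30,45,55,62):
    A=(x>340)&(x<560)&(y>-260)&(y<-100)&(z>zz);aa=(X[A][:,:2]-mid)@n;h,e=np.histogram(aa,np.arange(-70,100,4));print(zz,dict(zip(e[:-1],h)))
E
python3 m.py|sed -n '/---/,$p'
```

```text
-----
[301745     88     10      6      6   2783    165      8      4     89
      8    233    775   1280]
plate ((578.8585815429688, -2.9953384399414062), (245.90008544921875, 163.39256286621094), 11.331656455993652) [[ 442.253      52.95018 ]
 [ 474.3576   -107.25725 ]
 [ 715.4642    -58.940857]
 [ 683.35956   101.26657 ]]
30 {np.int64(-70): np.int64(4), np.int64(-66): np.int64(19), np.int64(-62): np.int64(18), np.int64(-58): np.int64(13), np.int64(-54): np.int64(63), np.int64(-50): np.int64(69), np.int64(-46): np.int64(68), np.int64(-42): np.int64(69), np.int64(-38): np.int64(59), np.int64(-34): np.int64(69), np.int64(-30): np.int64(66), np.int64(-26): np.int64(70), np.int64(-22): np.int64(69), np.int64(-18): np.int64(66), np.int64(-14): np.int64(67), np.int64(-10): np.int64(67), np.int64(-6): np.int64(67), np.int64(-2): np.int64(65), np.int64(2): np.int64(68), np.int64(6): np.int64(65), np.int64(10): np.int64(66), np.int64(14): np.int64(67), np.int64(18): np.int64(68), np.int64(22): np.int64(64), np.int64(26): np.int64(65), np.int64(30): np.int64(65), np.int64(34): np.int64(45), 
[... 3260 characters left out ...]
np.int64(39), np.int64(-2): np.int64(31), np.int64(2): np.int64(34), np.int64(6): np.int64(35), np.int64(10): np.int64(36), np.int64(14): np.int64(36), np.int64(18): np.int64(38), np.int64(22): np.int64(39), np.int64(26): np.int64(35), np.int64(30): np.int64(37), np.int64(34): np.int64(13), np.int64(38): np.int64(0), np.int64(42): np.int64(0), np.int64(46): np.int64(0), np.int64(50): np.int64(0), np.int64(54): np.int64(0), np.int64(58): np.int64(0), np.int64(62): np.int64(0), np.int64(66): np.int64(0), np.int64(70): np.int64(0), np.int64(74): np.int64(0), np.int64(78): np.int64(0), np.int64(82): np.int64(0), np.int64(86): np.int64(0), np.int64(90): np.int64(201), np.int64(94): np.int64(345)}
```

```bash
cat > m2.py <<'E'
from h import *
p,X=cloud('top0.npz');yaw=0.1978;c0=np.array([578.9,-3.0])
ex=np.array([np.cos(yaw),np.sin(yaw)]);ey=np.array([-ex[1],ex[0]])
L=np.stack([(X[...,:2]-c0)@ex,(X[...,:2]-c0)@ey,X[...,2]],-1)
m=(np.abs(L[...,0])<130)&(np.abs(L[...,1])<90)&(L[...,0]<20)
top=m&(L[...,2]>61)
Q=L[top];print(len(Q))
for s in(1,-1):
    q=Q[Q[:,1]*s>30];print(s,len(q),np.percentile(q,[2,50,98],axis=0).round(1).tolist())
R=L[m&(np.abs(L[...,1])<45)&(L[...,2]>35)]
h,e=np.histogram(R[:,0],np.arange(-115,25,4));print([(a,b,round(R[(R[:,0]>=a)&(R[:,0]<a+4)][:,2].max(),0)) for a,b in zip(e,h) if b])
for lo,hi in((-115,-55),(-60,0)):
    q=R[(R[:,0]>lo)&(R[:,0]<hi)];
    if len(q): 
        h,e=np.histogram(q[:,1],np.arange(-46,46,4)); print([(a,b,q[(q[:,1]>=a)&(q[:,1]<a+4)][:,2].max().round()) for a,b in zip(e,h) if b])
        print(np.polyfit(q[:,1],q[:,0],1))
img=np.zeros((480,640),np.uint8);
v=cv2.resize(p[225:320,235:350][:,:,::-1],None,fx=6,fy=6,interpolation=cv2.INTER_CUBIC);cv2.imwrite('pics/c2.png',v)
E
python3 m2.py
```

```text
340
1 195 [[-95.4, 31.8, 61.6], [-34.0, 52.3, 65.0], [19.8, 60.5, 92.9]]
-1 129 [[-94.9, -54.3, 61.6], [-55.6, -51.7, 64.6], [-8.5, -32.5, 67.7]]
[(np.int64(-91), np.int64(14), np.float64(55.0)), (np.int64(-87), np.int64(35), np.float64(60.0)), (np.int64(-83), np.int64(84), np.float64(62.0)), (np.int64(-79), np.int64(103), np.float64(64.0)), (np.int64(-75), np.int64(95), np.float64(63.0)), (np.int64(-71), np.int64(47), np.float64(61.0)), (np.int64(-67), np.int64(29), np.float64(58.0)), (np.int64(-63), np.int64(1), np.float64(45.0)), (np.int64(-43), np.int64(18), np.float64(55.0)), (np.int64(-39), np.int64(37), np.float64(59.0)), (np.int64(-35), np.int64(85), np.float64(62.0)), (np.int64(-31), np.int64(104), np.float64(64.0)), (np.int64(-27), np.int64(89), np.float64(61.0)), (np.int64(-23), np.int64(45), np.float64(61.0)), (np.int64(-19), np.int64(21), np.float64(58.0)), (np.int64(17), np.int64(18), np.float64(72.0))]
[(np.int64(-46), np.int64(10), np.float64(55.0)), (np.int64(-42), np.int64(13), np.float64(55.0)), (np.int64(-38), np.int64(22), np.float64(62.0)), (np.int64(-34), np.in
[... 1327 characters left out ...]
nt64(-14), np.int64(12), np.float64(54.0)), (np.int64(-10), np.int64(14), np.float64(54.0)), (np.int64(-6), np.int64(13), np.float64(55.0)), (np.int64(-2), np.int64(12), np.float64(55.0)), (np.int64(2), np.int64(13), np.float64(54.0)), (np.int64(6), np.int64(14), np.float64(56.0)), (np.int64(10), np.int64(13), np.float64(56.0)), (np.int64(14), np.int64(12), np.float64(57.0)), (np.int64(18), np.int64(14), np.float64(55.0)), (np.int64(22), np.int64(26), np.float64(61.0)), (np.int64(26), np.int64(28), np.float64(64.0)), (np.int64(30), np.int64(29), np.float64(62.0)), (np.int64(34), np.int64(22), np.float64(61.0)), (np.int64(38), np.int64(14), np.float64(56.0))]
[-1.95940132e-03 -2.86724933e+01]
```

View pics/c2.png

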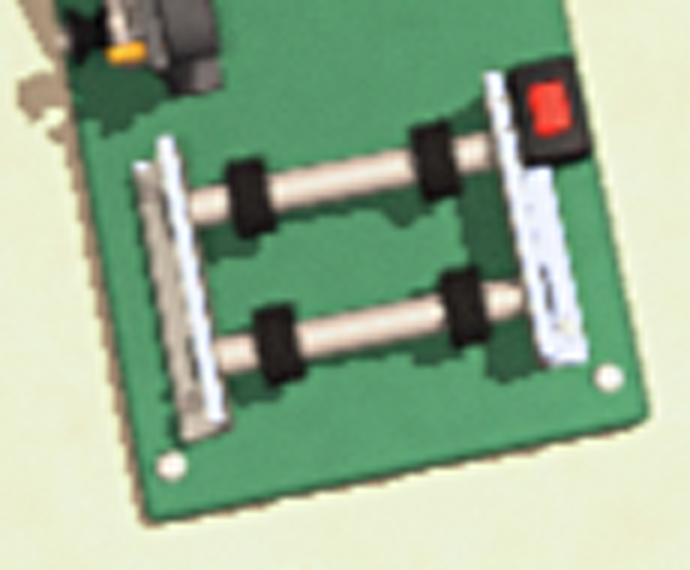

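```bash
python3 - <<'E'
from h import *
p,X=cloud('top0.npz')
a=np.array([221,-584.]);b=np.array([417,-193.]);d=b-a;Ln=np.linalg.norm(d);d/=Ln;n=np.array([-d[1],d[0]])
q=X.reshape(-1,3);q=q[~np.isnan(q[:,0])];s=(q[:,:2]-a)@d;t=(q[:,:2]-a)@n
for k in range(-60,520,40):
    m=(s>k)&(s<k+40)&(abs(t)<110);print(k,m.sum(),q[m,2].max().round() if m.any() else '', np.sort(t[m&(q[:,2]>80)])[[0,-1]] if (m&(q[:,2]>80)).any() else '')
for cc in [(527,-13),(620,20)]:
    m=(np.abs(q[:,:2]-cc)<150).all(1);print(cc,q[m,2].max())
m=(np.abs(q[:,0]-500)<250)&(np.abs(q[:,1]+100)<250)&(q[:,2]>130)
print(m.sum(),np.unique((q[m]//40*40).astype(int),axis=0))
E
```

```text
-60 458 7.0 
-20 375 5.0 
20 491 2.0 
60 658 4.0 
100 826 5.0 
140 1000 6.0 
180 1104 28.0 
220 1281 40.0 
260 1581 42.0 
300 1849 42.0 
340 2037 40.0 
380 1975 69.0 
420 2339 72.0 
460 2388 69.0 
500 2256 54.0 
(527, -13) 631.5471954757177
(620, 20) 619.0520977309683
24909 [[ 520 -280  560]
 [ 520 -280  600]
 [ 520 -240  560]
 [ 520 -240  600]
 [ 520 -200  560]
 [ 520 -200  600]
 [ 560 -360  560]
 [ 560 -360  600]
 [ 560 -320  560]
 [ 560 -320  600]
 [ 560 -280  560]
 [ 560 -280  600]
 [ 560 -240  600]
 [ 560 -240  640]
 [ 560 -200  560]
 [ 560 -200  600]
 [ 560 -200  640]
 [ 560 -160  600]
 [ 600 -360  600]
 [ 600 -320  600]
 [ 600 -280  560]
 [ 600 -280  600]
 [ 600 -240  560]
 [ 600 -240  600]
 [ 600 -200  560]
 [ 600 -200  600]
 [ 600 -160  600]
 [ 600 -120  560]
 [ 600 -120  600]
 [ 600  -80  560]
 [ 600  -80  600]
 [ 640 -360  560]
 [ 640 -360  600]
 [ 640 -320  560]
 [ 640 -320  600]
 [ 640 -280  560]
 [ 640 -280  600]
 [ 640 -120  560]
 [ 640 -120  600]
 [ 640  -80  560]
 [ 640  -40  560]
 [ 640    0  520]
 [ 640    0  560]
 [ 640   40  120]
 [ 640   80  120]
 [ 680  -80  560]
 [ 680  -40  560]
 [ 680    0  120]
 [ 680    0  520]
 [ 680    0  560]
 [ 680   40  120]
 [ 680   40  520]
 [ 680   80  120]
 [ 680   80  520]
 [ 720    0  520]
 [ 720   40  520]
 [ 720   80  480]
 [ 720   80  520]
 [ 720  120  480]
 [ 720  120  520]]
```

>>> jog_arm(
  moves=[
    {"grip":-1,"translation":[0.0322,-0.0228,0.003],"twist":[0,0,0]},
    {"grip":-1,"translation":[0.0322,-0.0228,0.003],"twist":[0,0,0]},
    {"grip":-1,"translation":[0.0322,-0.0228,0.003],"twist":[0,0,0]},
    {"grip":-1,"translation":[0.0322,-0.0228,0.003],"twist":[0,0,0]},
    {"grip":-1,"translation":[0.0322,-0.0228,0.003],"twist":[0,0,0]},
    {"grip":-1,"translation":[0.0322,-0.0228,0.003],"twist":[0,0,0]},
    {"grip":-1,"translation":[0.0322,-0.0228,0.003],"twist":[0,0,0]},
    {"grip":-1,"translation":[0.0322,-0.0228,0.003],"twist":[0,0,0]},
    {"grip":-1,"translation":[0.0322,-0.0228,0.003],"twist":[0,0,0]},
    {"grip":-1,"translation":[0.0322,-0.0228,0.003],"twist":[0,0,0]},
  ],
  squeeze=40,
)

```text
clock: 0.93
eef_pos: [442.2, -255.5, 201.1]
tcp_rot: [-3.141, 0.0, 0.362]
contact_force: [1.2, -0.3, 0.5]
opening: 1.0
```

>>> jog_arm(
  moves=[
    {"grip":-1,"translation":[-0.0007,-0.0337,0.01],"twist":[0,0,0]},
    {"grip":-1,"translation":[-0.0007,-0.0337,0.01],"twist":[0,0,0]},
    {"grip":-1,"translation":[0,0,0.015],"twist":[0,0,-0.055]},
    {"grip":-1,"translation":[0,0,0],"twist":[0,0,0]},
    {"grip":-1,"translation":[0,0,0],"twist":[0,0,0]},
  ],
)

```text
clock: 1.35
eef_pos: [416.4, -194.6, 166.1]
tcp_rot: [-3.141, 0.001, 0.416]
contact_force: [0.5, -1.1, 0.9]
opening: 0.999
```

```bash
cat > shot.py <<'E'
from rig import r
import cv2,numpy as np,sys
for a in sys.argv[2:]:
    cal=r.calibration(a);s=r.sense();p,d=r.grab_frame(a);f=a+sys.argv[1]
    cv2.imwrite(f"pics/{f}.png",p[:,:,::-1]);np.savez(f+".npz",p=p,d=d,**cal)
    print(a,s['clock'],s['eef_pos'].round(1),s['tcp_rot'].round(4),s['contact_force'].round(1),round(s['opening'],3))
E
python3 shot.py 1 wrist
```

```text
wrist 1.35 [ 416.4 -194.6  166.1] [-3.141e+00  8.000e-04  4.163e-01] [ 0.5 -1.1  0.9] 0.999
```

View pics/wrist1.png

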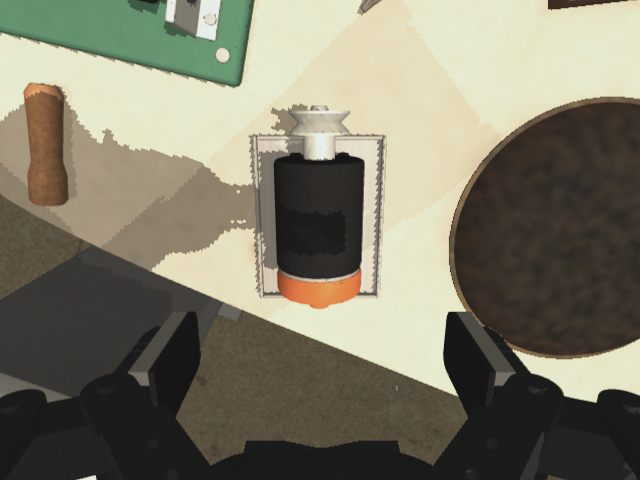

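```bash
cat > cyl.py <<'E'
from h import *
import sys
from scipy.optimize import least_squares
def fit(f,g,zlo,box=75,ang=0.417):
    p,X=cloud(f);x,y,z=X[...,0],X[...,1],X[...,2]
    n0=np.array([np.cos(ang),np.sin(ang)]);m0=np.array([-n0[1],n0[0]])
    with np.errstate(invalid='ignore'):
        a=(X[...,:2]-g[:2])@n0;b=(X[...,:2]-g[:2])@m0
        M=(np.abs(a)<45)&(np.abs(b)<31)&(z>zlo)&(z<zlo+60)
    Q=X[M]
    def res(q):
        dd=(Q[:,:2]-q[:2])@np.array([-np.sin(q[2]),np.cos(q[2])]);return np.hypot(dd,Q[:,2]-q[3])-29
    s=least_squares(lambda q:np.r_[res(q),((q[:2]-g[:2])@n0)*.1],[*g[:2],ang,g[2]],loss='soft_l1',f_scale=1.);q=s.x
    n=np.array([np.cos(q[2]),np.sin(q[2])])
    with np.errstate(invalid='ignore'):
        a=(X[...,:2]-q[:2])@n;b=(X[...,:2]-q[:2])@np.array([-n[1],n[0]])
        T=a[(np.abs(b)<15)&(z>q[3]+18)&(z<q[3]+40)&(np.abs(a)<box)]
        U=a[(np.abs(b)<15)&(z>q[3]+10)&(z<q[3]+40)&(np.abs(a)<100)]
    e=np.percentile(T,[0.3,99.7]);mid=q[:2]+n*e.mean()
    print(f,'n',len(Q),'res',np.abs(res(q)).mean().round(2),'ang',q[2].round(4),'z',q[3].round(1),'len',(e[1]-e[0]).round(1),'mid',mid.round(1),'pulley end',(U.max()-e.mean()).round(1))
    return mid,q[2],q[3]
if __name__=='__main__':
    fit('top0.npz',[417,-193,39],45);fit('wrist1.npz',[417,-193,39],45)
E
python3 cyl.py
```

```text
top0.npz n 1442 res 1.1 ang 0.4164 z 37.3 len 117.9 mid [ 429.8 -187. ] pulley end 59.8
wrist1.npz n 11954 res 0.58 ang 0.4157 z 37.2 len 117.7 mid [ 430.5 -186.5] pulley end 58.9
```

```bash
sed -i 's/q\[3\]+18/q[3]+22/' cyl.py; python3 cyl.py
```

```text
top0.npz n 1442 res 1.1 ang 0.4164 z 37.3 len 89.4 mid [ 416.9 -192.8] pulley end 74.0
wrist1.npz n 11954 res 0.58 ang 0.4157 z 37.2 len 88.9 mid [ 417.3 -192.4] pulley end 73.3
```

>>> jog_arm(
  moves=[
    {"grip":-1,"translation":[0.0016,-0.0017,0.03],"twist":[0,0,0]},
    {"grip":-1,"translation":[0,0,0.036],"twist":[0,0,0]},
    {"grip":-1,"translation":[0,0,0.036],"twist":[0,0,0]},
    {"grip":-1,"translation":[0,0,0.028],"twist":[0,0,0]},
    {"grip":-1,"translation":[0,0,0.013],"twist":[0,0,0]},
    {"grip":-1,"translation":[0,0,0],"twist":[0,0,0]},
    {"grip":-1,"translation":[0,0,0],"twist":[0,0,0]},
  ],
)

```text
clock: 1.98
eef_pos: [417.7, -193.5, 23.4]
tcp_rot: [-3.141, 0.0, 0.415]
contact_force: [0.2, 0.7, 0.4]
opening: 1.002
```

>>> jog_arm(
  moves=[
    {"grip":1,"translation":[0,0,0],"twist":[0,0,0]},
    {"grip":1,"translation":[0,0,0],"twist":[0,0,0]},
    {"grip":1,"translation":[0,0,0],"twist":[0,0,0]},
    {"grip":1,"translation":[0,0,0],"twist":[0,0,0]},
    {"grip":1,"translation":[0,0,0],"twist":[0,0,0]},
    {"grip":1,"translation":[0,0,0],"twist":[0,0,0]},
    {"grip":1,"translation":[0,0,0],"twist":[0,0,0]},
    {"grip":1,"translation":[0,0,0],"twist":[0,0,0]},
  ],
  squeeze=40,
)

```text
clock: 2.65
eef_pos: [417.7, -192.3, 24.8]
tcp_rot: [3.141, -0.001, 0.416]
contact_force: [-2.7, 5.4, 10.1]
opening: 0.664
```

```bash
python3 shot.py 2 wrist
```

```text
wrist 2.65 [ 417.7 -192.3   24.8] [ 3.1412e+00 -1.1000e-03  4.1620e-01] [-2.7  5.4 10.1] 0.664
```

View pics/wrist2.png

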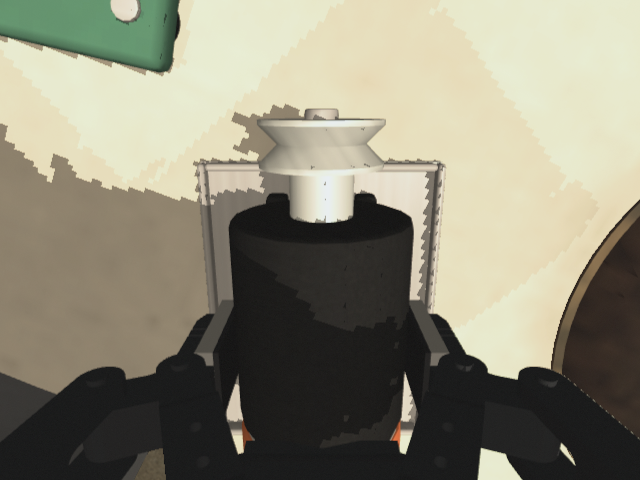

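>>> jog_arm(
  moves=[
    {"grip":1,"translation":[0,0,-0.01],"twist":[0,0,0]},
    {"grip":1,"translation":[0,0,-0.02],"twist":[0,0,0]},
    {"grip":1,"translation":[0,0,-0.03],"twist":[0,0,0]},
    {"grip":1,"translation":[0,0,-0.035],"twist":[0,0,0]},
    {"grip":1,"translation":[0,0,-0.025],"twist":[0,0,0]},
    {"grip":1,"translation":[0,0,0],"twist":[0,0,0]},
    {"grip":1,"translation":[0,0,0],"twist":[0,0,0]},
  ],
)

```text
clock: 3.28
eef_pos: [418.2, -193.1, 145.2]
tcp_rot: [3.138, -0.003, 0.417]
contact_force: [-0.2, -0.0, -4.6]
opening: 0.664
```

```bash
python3 shot.py 3 wrist top; python3 - <<'E'
from cyl import fit
fit('top3.npz',[417,-192,160],160)
E
```

```text
wrist 3.2833 [ 418.2 -193.1  145.2] [ 3.1382e+00 -2.9000e-03  4.1670e-01] [-0.2 -0.  -4.6] 0.664
top 3.3333 [ 417.1 -192.6  143.7] [ 3.1406e+00 -8.0000e-04  4.1680e-01] [-0.3 -0.3 -4.7] 0.665
top3.npz n 219 res 1.52 ang 0.3944 z 155.5 len 15.0 mid [ 450.4 -178.2] pulley end 36.9
```

View pics/wrist3.png

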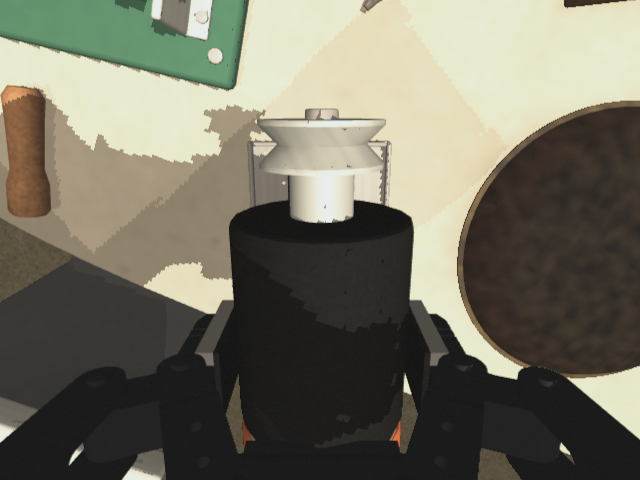

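View pics/top3.png

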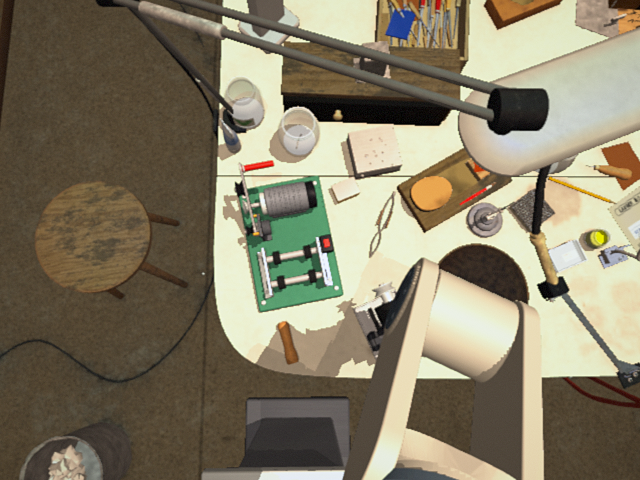

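```bash
python3 - <<'E'
from h import *
p,X=cloud('top3.npz')
for u,v in [(405,310),(430,280),(470,320),(500,330),(400,400),(520,300),(425,265),(560,110),(480,105),(380,60),(250,40)]: print(u,v,X[v,u].round())
E
```

```text
405 310 [ 430. -130.  528.]
430 280 [ 458. -155.  528.]
470 320 [ 421. -190.  529.]
500 330 [ 412. -218.  528.]
400 400 [ 362. -108.  614.]
520 300 [ 464. -448.   34.]
425 265 [ 473. -153.  519.]
560 110 [ 593. -251.  608.]
480 105 [ 598. -185.  604.]
380 60 [ 640. -102.  601.]
250 40 [680.  14. 565.]
```

>>> jog_arm(
  moves=[
    {"grip":1,"translation":[0.029,-0.02,0],"twist":[0,0,0]},
    {"grip":1,"translation":[0.029,-0.02,0],"twist":[0,0,0]},
    {"grip":1,"translation":[0.029,-0.02,0.005],"twist":[0,0,0]},
    {"grip":1,"translation":[0.029,-0.02,0.005],"twist":[0,0,0]},
    {"grip":1,"translation":[0.029,-0.02,0.005],"twist":[0,0,0]},
    {"grip":1,"translation":[0.029,-0.02,0.005],"twist":[0,0,0]},
    {"grip":1,"translation":[0,0,0],"twist":[0,0,-0.12]},
    {"grip":1,"translation":[0,0,0],"twist":[0,0,-0.12]},
    {"grip":1,"translation":[0,0,0],"twist":[0,0,-0.12]},
    {"grip":1,"translation":[0,0,0],"twist":[0,0,-0.12]},
  ],
)

```text
clock: 4.22
eef_pos: [526.3, -12.0, 121.0]
tcp_rot: [-3.138, 0.003, 0.904]
contact_force: [-0.6, -0.2, -4.4]
opening: 0.665
```

>>> jog_arm(
  moves=[
    {"grip":1,"translation":[0,0,0],"twist":[0,0,-0.12]},
    {"grip":1,"translation":[0,0,0],"twist":[0,0,-0.12]},
    {"grip":1,"translation":[0,0,0],"twist":[0,0,-0.12]},
    {"grip":1,"translation":[0,0,0],"twist":[0,0,-0.12]},
    {"grip":1,"translation":[0,0,0],"twist":[0,0,-0.12]},
    {"grip":1,"translation":[0,0,0],"twist":[0,0,-0.12]},
    {"grip":1,"translation":[0,0,0],"twist":[0,0,-0.12]},
    {"grip":1,"translation":[0,0,0],"twist":[0,0,-0.03]},
    {"grip":1,"translation":[0,0,0],"twist":[0,0,0]},
    {"grip":1,"translation":[0,0,0],"twist":[0,0,0]},
  ],
)

```text
clock: 5.05
eef_pos: [526.7, -12.4, 121.7]
tcp_rot: [-3.139, -0.001, 1.765]
contact_force: [-0.3, -0.7, -3.7]
opening: 0.662
```

```bash
python3 shot.py 4 wrist top scene
```

```text
wrist 5.05 [526.7 -12.4 121.7] [-3.1388e+00 -6.0000e-04  1.7652e+00] [-0.3 -0.7 -3.7] 0.662
top 5.1 [527.  -12.4 122.1] [-3.1393e+00 -5.0000e-04  1.7652e+00] [-0.3  0.7 -3.5] 0.664
scene 5.15 [527.2 -12.4 122.3] [-3.1399e+00 -4.0000e-04  1.7653e+00] [-0.4  0.1 -3.7] 0.664
```

View pics/wrist4.png

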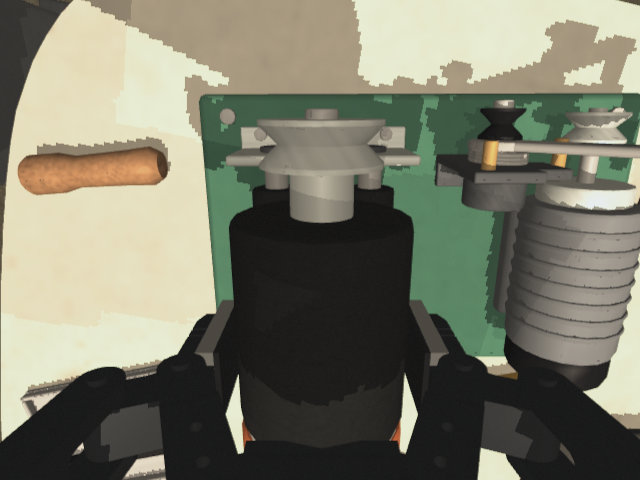

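View pics/scene4.png

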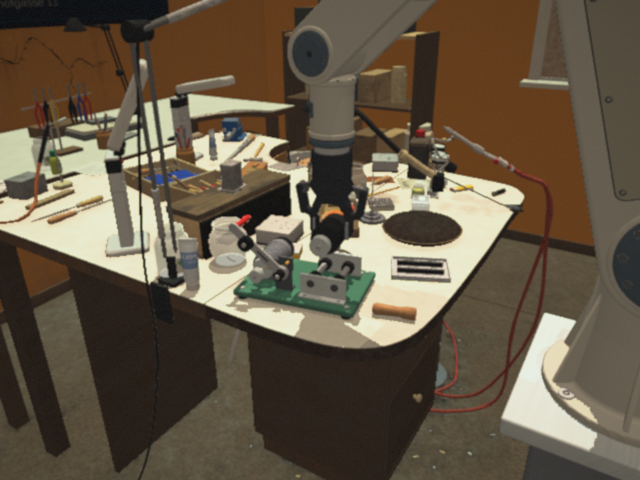

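```bash
python3 - <<'E'
from h import *
p,X=cloud('wrist4.npz');yaw=0.198
ex=np.array([np.cos(yaw),np.sin(yaw)]);ey=np.array([-ex[1],ex[0]])
S=np.array([527.5,-13.3])
a=(X[...,:2]-S)@ex;b=(X[...,:2]-S)@ey;z=X[...,2]
m=(abs(a)<60)&(b>35)&(b<70)&(z>60)&(z<69)
print(m.sum(),np.percentile(a[m],[0.5,1,50,99,99.5]).round(1),np.percentile(b[m],[1,50,99]).round(1))
k=m&(abs(a)>22);print(np.polyfit(a[k],b[k],1), np.percentile(b[k],[1,50,99]).round(1),np.median(z[k]))
# rollers tyre near +y  
t=(b>15)&(b<45)&(z>50)&(z<66)&(abs(a)<45);print(t.sum(),[ (np.percentile(a[t&(s*a>0)],[1,99]).round(1)) for s in(1,-1)])
# pulley
q=(abs(a)<25)&(b>50)&(b<90)&(z>100);print('pulley',np.percentile(a[q],[1,99]).round(1),np.percentile(b[q],[1,99]).round(1),np.percentile(z[q],[99]))
q=(abs(a)<32)&(b>-5)&(b<50)&(z>140);print('body',np.percentile(a[q],[0.3,99.7]).round(1),np.percentile(b[q],[1,99.5]).round(1),np.percentile(z[q],[99.5]))
E
```

```text
866 [-44.7 -44.6   0.8  45.9  46.1] [35.7 53.8 56. ]
[-1.95024810e-03  5.33274435e+01] [35.8 53.8 56. ] 64.58460778838867
1626 [array([16.4, 35.9]), array([-35.4, -16.3])]
pulley [-16.6  16.8] [50.4 75.9] [153.54326359]
body [-31.6  31.6] [-4.  48.5] [209.31167869]
```

>>> jog_arm(
  moves=[
    {"grip":1,"translation":[0,0,0.015],"twist":[0,0,-0.003]},
    {"grip":1,"translation":[0,0,0.015],"twist":[0,0,0]},
    {"grip":1,"translation":[0,0,0.01],"twist":[0,0,0]},
    {"grip":1,"translation":[0,0,0.006],"twist":[0,0,0]},
    {"grip":1,"translation":[0,0,0.002],"twist":[0,0,0]},
    {"grip":1,"translation":[0,0,0],"twist":[0,0,0]},
    {"grip":1,"translation":[0,0,0],"twist":[0,0,0]},
  ],
)

```text
clock: 5.78
eef_pos: [528.2, -12.4, 75.6]
tcp_rot: [3.141, 0.0, 1.77]
contact_force: [-0.2, -0.4, -4.1]
opening: 0.662
```

>>> jog_arm(
  moves=[
    {"grip":1,"translation":[0,-0.0005,0.002],"twist":[0,0,0]},
    {"grip":1,"translation":[0,0,0.002],"twist":[0,0,0]},
    {"grip":1,"translation":[0,0,0.0015],"twist":[0,0,0]},
    {"grip":1,"translation":[0,0,0],"twist":[0,0,0]},
    {"grip":1,"translation":[0,0,0],"twist":[0,0,0]},
  ],
)

```text
clock: 6.2
eef_pos: [527.3, -12.5, 69.8]
tcp_rot: [-3.142, -0.0, 1.77]
contact_force: [0.3, 0.4, -3.5]
opening: 0.668
```

>>> jog_arm(
  moves=[
    {"grip":1,"translation":[0,0,0.001],"twist":[0,0,0]},
    {"grip":1,"translation":[0,0,0.001],"twist":[0,0,0]},
    {"grip":1,"translation":[0,0,0],"twist":[0,0,0]},
    {"grip":1,"translation":[0,0,0],"twist":[0,0,0]},
  ],
)

```text
clock: 6.53
eef_pos: [527.4, -12.5, 68.6]
tcp_rot: [3.141, 0.0, 1.77]
contact_force: [-4.4, -0.2, 7.6]
opening: 0.665
```

>>> jog_arm(
  moves=[
    {"grip":1,"translation":[0,-0.0005,0.0005],"twist":[0,0,0]},
    {"grip":1,"translation":[0,0,0],"twist":[0,0,0]},
    {"grip":1,"translation":[0,0,0],"twist":[0,0,0]},
    {"grip":1,"translation":[0,0,0],"twist":[0,0,0]},
  ],
)

```text
clock: 6.87
eef_pos: [527.5, -12.6, 68.6]
tcp_rot: [3.14, 0.0, 1.77]
contact_force: [-2.8, 0.4, 11.4]
opening: 0.658
```

```bash
python3 shot.py 5 wrist; python3 - <<'E'
from h import *
p,X=cloud('wrist5.npz');yaw=0.198
ex=np.array([np.cos(yaw),np.sin(yaw)]);ey=np.array([-ex[1],ex[0]])
S=np.array([527.5,-13.3])
a=(X[...,:2]-S)@ex;b=(X[...,:2]-S)@ey;z=X[...,2]
q=(abs(a)<25)&(b>55)&(b<90)&(z>70);print('pulley',np.percentile(a[q],[1,99]).round(1),np.percentile(b[q],[1,99]).round(1),np.percentile(z[q],[99.5]))
q=(abs(a)<27)&(b>5)&(b<55)&(z>95);print('body',np.percentile(b[q],[1,99.5]).round(1),np.percentile(z[q],[95]))
m=(abs(a)<60)&(b>35)&(b<70)&(z>60)&(z<69)&(abs(a)>30);print('plate',np.percentile(a[m],[1,99]),np.percentile(b[m],[5,50,95]).round(1))
E
```

```text
wrist 6.8667 [527.5 -12.6  68.6] [3.1402e+00 2.0000e-04 1.7696e+00] [-2.8  0.4 11.4] 0.658
pulley [-16.5  17.3] [55.3 75.6] [100.71727615]
body [ 5.9 44.5] [153.79258673]
plate [-44.55868887  45.71612081] [51.3 53.8 55.9]
```

View pics/wrist5.png

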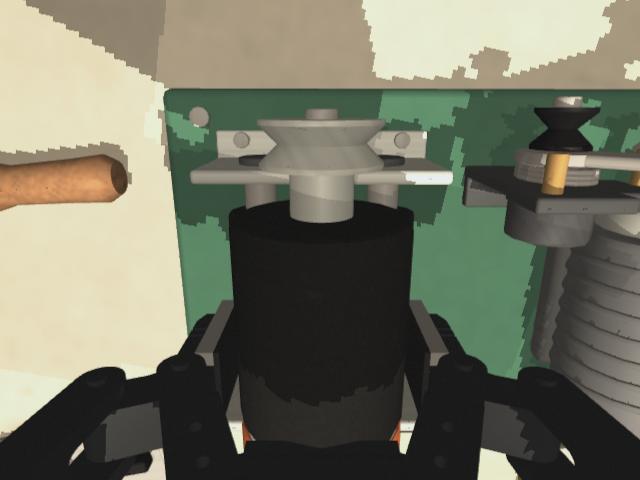

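>>> jog_arm(
  moves=[
    {"grip":-1,"translation":[0,0,0],"twist":[0,0,0]},
    {"grip":-1,"translation":[0,0,0],"twist":[0,0,0]},
    {"grip":-1,"translation":[0,0,0],"twist":[0,0,0]},
    {"grip":-1,"translation":[0,0,0],"twist":[0,0,0]},
    {"grip":-1,"translation":[0,0,0],"twist":[0,0,0]},
    {"grip":-1,"translation":[0,0,0],"twist":[0,0,0]},
  ],
)

```text
clock: 7.42
eef_pos: [526.8, -12.6, 67.2]
tcp_rot: [-3.142, -0.0, 1.77]
contact_force: [0.1, 0.5, 0.1]
opening: 1.0
```

>>> jog_arm(
  moves=[
    {"grip":-1,"translation":[0,0,-0.01],"twist":[0,0,0]},
    {"grip":-1,"translation":[0,0,-0.02],"twist":[0,0,0]},
    {"grip":-1,"translation":[0,0,-0.03],"twist":[0,0,0]},
    {"grip":-1,"translation":[0,0,-0.03],"twist":[0,0,0]},
    {"grip":-1,"translation":[0,0,-0.02],"twist":[0,0,0]},
    {"grip":-1,"translation":[0,0,0],"twist":[0,0,0]},
    {"grip":-1,"translation":[0,0,0],"twist":[0,0,0]},
  ],
)

```text
clock: 8.0
eef_pos: [527.7, -12.6, 179.0]
tcp_rot: [3.138, 0.001, 1.77]
contact_force: [0.0, 0.2, 0.4]
opening: 1.0
```

```bash
python3 shot.py 6 wrist; python3 - <<'E'
from cyl import fit
m,a,z=fit('wrist6.npz',[527.5,-13.3,82.5],88,ang=1.768)
E
```

```text
wrist 8.0 [527.7 -12.6 179. ] [3.1385e+00 7.0000e-04 1.7698e+00] [0.  0.2 0.4] 1.0
wrist6.npz n 15077 res 0.7 ang 1.7692 z 80.9 len 88.7 mid [528.2 -13.2] pulley end 73.4
```

View pics/wrist6.png

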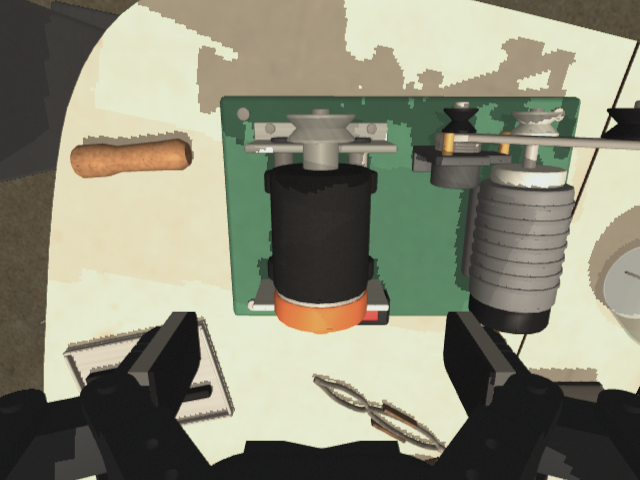

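>>> jog_arm(
  moves=[
    {"grip":-1,"translation":[0,0,0],"twist":[-0.12,0,0]},
    {"grip":-1,"translation":[0,0,0],"twist":[-0.12,0,0]},
    {"grip":-1,"translation":[0,0,0],"twist":[-0.12,0,0]},
    {"grip":-1,"translation":[0,0,0],"twist":[-0.12,0,0]},
    {"grip":-1,"translation":[0,0,0],"twist":[-0.02,0,0]},
    {"grip":-1,"translation":[0,0,0],"twist":[0,0,0]},
  ],
)

```text
clock: 8.55
eef_pos: [523.7, -11.8, 174.8]
tcp_rot: [2.657, -0.004, 1.77]
contact_force: [0.1, 0.3, -0.1]
opening: 1.0
```

>>> jog_arm(
  moves=[
    {"grip":-1,"translation":[0.0043,0.028,0.01],"twist":[0,0,0]},
    {"grip":-1,"translation":[0.0043,0.028,0.01],"twist":[0,0,0]},
    {"grip":-1,"translation":[0.0043,0.028,0.01],"twist":[0,0,0]},
    {"grip":-1,"translation":[0.0043,0.028,0.01],"twist":[0,0,0]},
    {"grip":-1,"translation":[0.0043,0.028,0.01],"twist":[0,0,0]},
    {"grip":-1,"translation":[0,0,0],"twist":[0,0,0]},
    {"grip":-1,"translation":[0,0,0],"twist":[0,0,0]},
  ],
)

```text
clock: 9.13
eef_pos: [668.1, 39.4, 197.9]
tcp_rot: [2.656, -0.002, 1.773]
contact_force: [0.1, -0.3, -1.1]
opening: 0.999
```

```bash
python3 shot.py 7 wrist scene top; cat > bar.py <<'E'
from h import *
import sys
for f in sys.argv[1:]:
    p,X=cloud(f);hsv=cv2.cvtColor(p,cv2.COLOR_RGB2HSV);z=X[...,2]
    with np.errstate(invalid='ignore'):
        red=((hsv[...,0]<6)|(hsv[...,0]>174))&(hsv[...,1]>150)&(z>110)&(z<210)&(X[...,0]>500)&(X[...,0]<760)&(abs(X[...,1]-40)<80)
    B=X[red]
    if len(B)<20: print(f,'few',len(B));continue
    ey=np.array([-.1967,.9805]);ex=np.array([.9805,.1967]);L=B[:,:2]-[578.9,-3]
    print(f,len(B),B.mean(0).round(1),'localx',np.percentile(L@ex,[1,50,99]).round(1),'y',np.percentile(L@ey,[1,50,99]).round(1),'z',np.percentile(B[:,2],[1,50,99]).round(1))
E
python3 bar.py wrist7.npz top7.npz top0.npz scene0.npz
```

```text
wrist 9.1333 [668.1  39.4 197.9] [ 2.6555e+00 -2.0000e-03  1.7728e+00] [ 0.1 -0.3 -1.1] 0.999
scene 9.1833 [666.5  39.  197.3] [ 2.6569e+00 -2.4000e-03  1.7724e+00] [-0.6 -0.3 -1.1] 0.999
top 9.2333 [665.8  38.7 197.2] [ 2.6571e+00 -2.6000e-03  1.7720e+00] [-0.8 -0.3 -0.1] 0.997
wrist7.npz 2057 [695.5  49.2 145.7] localx [120.7 124.1 130.7] y [ 2.2 28.6 52.6] z [140.6 146.3 148.3]
top7.npz 23 [699.6  37.1 147. ] localx [121.7 126.3 130.5] y [ 2.1  6.5 53.5] z [145.1 146.9 149.4]
top0.npz 162 [696.3  49.1 146. ] localx [120.7 125.  131. ] y [ 2.5 28.1 52.7] z [141.4 146.1 149.7]
scene0.npz 71 [694.2  45.6 147.9] localx [119.  122.3 127.8] y [ 1.6 24.4 48.7] z [142.1 148.6 151. ]
```

View pics/wrist7.png

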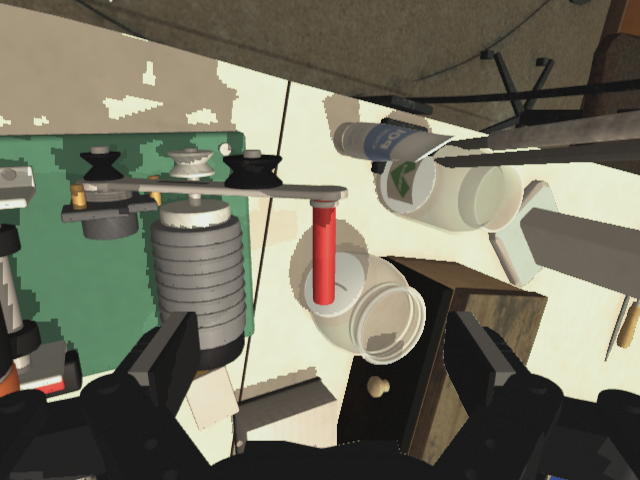

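View pics/scene7.png

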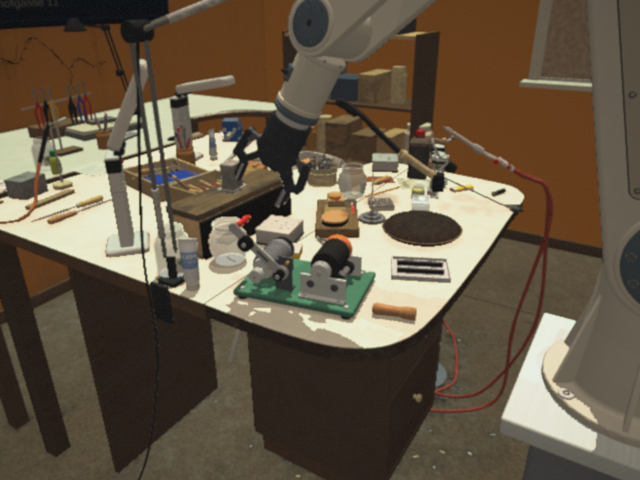

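```bash
python3 - <<'E'
from h import *
ey=np.array([-.1967,.9805]);ex=np.array([.9805,.1967])
for f,pts in (('wrist7.npz',[(390,300),(385,285),(420,310),(360,335),(345,290),(392,345),(430,200),(495,195),(515,190),(520,240),(400,150),(280,180)]),('top0.npz',[(298,132),(283,130),(298,112),(315,130),(298,150),(243,103),(232,140)])):
    p,X=cloud(f)
    for u,v in pts:
        L=X[v,u][:2]-[578.9,-3];print(f,u,v,X[v,u].round(),'loc',(L@ex).round(),(L@ey).round())
p=cv2.imread('pics/wrist7.png')[150:400,200:520];cv2.imwrite('pics/c7.png',cv2.resize(p,None,fx=2.4,fy=2.4,interpolation=cv2.INTER_CUBIC))
E
```

```text
wrist7.npz 390 300 [841. -22.  37.] loc 254.0 -70.0
wrist7.npz 385 285 [793.  10.  83.] loc 212.0 -29.0
wrist7.npz 420 310 [828.  -9.  90.] loc 243.0 -55.0
wrist7.npz 360 335 [771. -25.  93.] loc 184.0 -59.0
wrist7.npz 345 290 [768.  -0.  67.] loc 186.0 -34.0
wrist7.npz 392 345 [817. -44.  79.] loc 225.0 -87.0
wrist7.npz 430 200 [824.  79.  77.] loc 256.0 32.0
wrist7.npz 495 195 [895.  91.  78.] loc 328.0 30.0
wrist7.npz 515 190 [883.  98. 105.] loc 319.0 39.0
wrist7.npz 520 240 [1039.   41.   14.] loc 460.0 -47.0
wrist7.npz 400 150 [773. 111.  91.] loc 213.0 73.0
wrist7.npz 280 180 [675.  82. 124.] loc 111.0 65.0
top0.npz 298 132 [816. -17.   5.] loc 230.0 -60.0
top0.npz 283 130 [785.  10.  91.] loc 205.0 -28.0
top0.npz 298 112 [842. -18.  46.] loc 255.0 -66.0
top0.npz 315 130 [793. -52.  73.] loc 200.0 -90.0
top0.npz 298 150 [758. -18.  56.] loc 172.0 -50.0
top0.npz 243 103 [834.  85. 103.] loc 268.0 36.0
top0.npz 232 140 [770. 108.  77.] loc 209.0 72.0
```

View pics/c7.png

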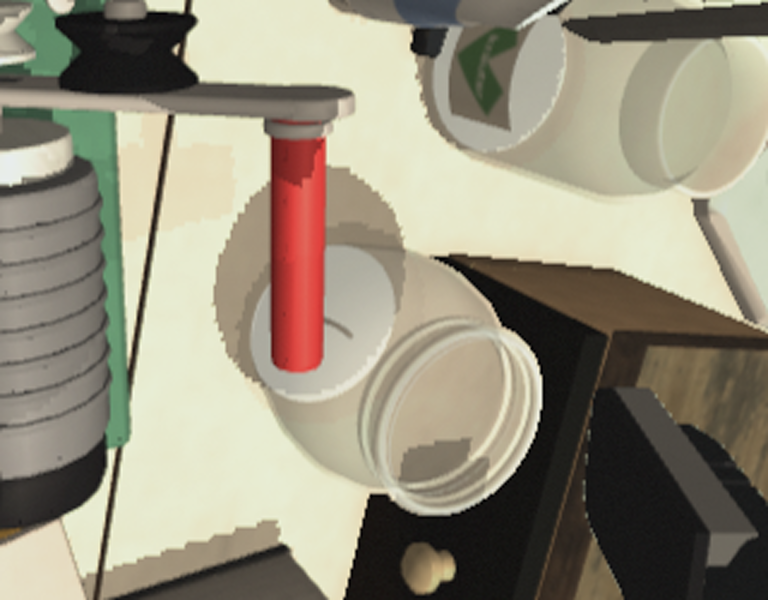

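>>> jog_arm(
  moves=[
    {"grip":-1,"translation":[-0.0008,0.003,0.02],"twist":[0,0,0]},
    {"grip":-1,"translation":[0,0,0.025],"twist":[0,0,0]},
    {"grip":-1,"translation":[0,0,0.02],"twist":[0,0,0]},
    {"grip":-1,"translation":[0,0,0.01],"twist":[0,0,0]},
    {"grip":-1,"translation":[0,0,0.006],"twist":[0,0,0]},
    {"grip":-1,"translation":[0,0,0],"twist":[0,0,0]},
    {"grip":-1,"translation":[0,0,0],"twist":[0,0,0]},
  ],
)

```text
clock: 9.87
eef_pos: [706.5, 46.0, 128.8]
tcp_rot: [2.654, -0.002, 1.771]
contact_force: [0.3, 0.2, 1.5]
opening: 1.003
```

```bash
python3 shot.py 8 wrist;python3 bar.py wrist8.npz
```

```text
wrist 9.8667 [706.5  46.  128.8] [ 2.6541e+00 -2.4000e-03  1.7715e+00] [0.3 0.2 1.5] 1.003
wrist8.npz 4655 [695.3  49.8 145.8] localx [120.7 124.1 130.7] y [ 2.5 29.6 52.5] z [140.8 146.3 148.2]
```

View pics/wrist8.png

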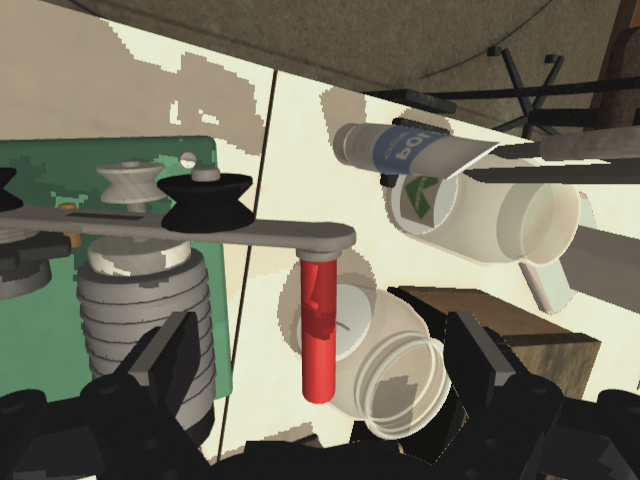

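>>> jog_arm(
  moves=[
    {"grip":1,"translation":[0,0,0],"twist":[0,0,0]},
    {"grip":1,"translation":[0,0,0],"twist":[0,0,0]},
    {"grip":1,"translation":[0,0,0],"twist":[0,0,0]},
    {"grip":1,"translation":[0,0,0],"twist":[0,0,0]},
    {"grip":1,"translation":[0,0,0],"twist":[0,0,0]},
    {"grip":1,"translation":[0,0,0],"twist":[0,0,0]},
    {"grip":1,"translation":[0,0,0],"twist":[0,0,0]},
    {"grip":1,"translation":[0,0,0],"twist":[0,0,0]},
    {"grip":1,"translation":[0,0,0],"twist":[0,0,0]},
    {"grip":1,"translation":[0,0,0],"twist":[0,0,0]},
  ],
  squeeze=50,
)

```text
clock: 10.75
eef_pos: [705.8, 46.0, 128.0]
tcp_rot: [2.656, -0.003, 1.772]
contact_force: [-5.9, -3.0, 3.5]
opening: 0.117
```

```bash
python3 shot.py 9 wrist;python3 bar.py wrist9.npz
```

```text
wrist 10.75 [705.8  46.  128. ] [ 2.6558 -0.0027  1.7718] [-5.9 -3.   3.5] 0.117
wrist9.npz 4514 [695.4  50.3 145.7] localx [120.8 124.3 130.9] y [ 2.4 30.6 52.6] z [140.7 146.2 148. ]
```

View pics/wrist9.png

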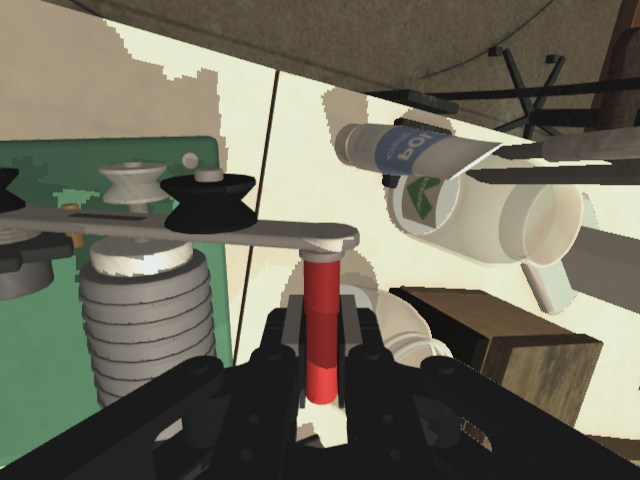

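```bash
python3 - <<'E'
import numpy as np
t=.4846;Z=np.array([np.sin(t),-np.cos(t)]);Y=np.array([np.cos(t),np.sin(t)])
f0=np.arctan2(81,96);th=np.linspace(0,1,11);P=125.6*np.stack([np.cos(f0+th),np.sin(f0+th)],1);d=np.diff(P,axis=0)
print(P[-1]-P[0]);print(np.c_[th[1:],d@Y,d@Z].round(1))
E
```

```text
[-112.28429204   43.543438  ]
[[  0.1  -3.3 -12.1]
 [  0.2  -4.5 -11.7]
 [  0.3  -5.6 -11.2]
 [  0.4  -6.7 -10.6]
 [  0.5  -7.8  -9.9]
 [  0.6  -8.7  -9. ]
 [  0.7  -9.6  -8.1]
 [  0.8 -10.3  -7.1]
 [  0.9 -11.   -6.1]
 [  1.  -11.5  -4.9]]
```

>>> jog_arm(
  moves=[
    {"grip":1,"translation":[0,-0.0015,-0.006],"twist":[0,0,0]},
    {"grip":1,"translation":[0,-0.0018,-0.006],"twist":[0,0,0]},
    {"grip":1,"translation":[0,-0.0021,-0.0059],"twist":[0,0,0]},
    {"grip":1,"translation":[0,-0.0024,-0.0058],"twist":[0,0,0]},
    {"grip":1,"translation":[0,-0.0027,-0.0057],"twist":[0,0,0]},
    {"grip":1,"translation":[0,-0.0029,-0.0055],"twist":[0,0,0]},
    {"grip":1,"translation":[0,-0.0032,-0.0054],"twist":[0,0,0]},
    {"grip":1,"translation":[0,-0.0035,-0.0052],"twist":[0,0,0]},
    {"grip":1,"translation":[0,-0.0038,-0.005],"twist":[0,0,0]},
    {"grip":1,"translation":[0,-0.004,-0.0049],"twist":[0,0,0]},
  ],
)

```text
clock: 11.63
eef_pos: [657.5, 36.3, 165.5]
tcp_rot: [2.652, -0.002, 1.772]
contact_force: [5.0, 6.0, -5.9]
opening: 0.119
```

```bash
python3 shot.py 10 wrist;python3 bar.py wrist10.npz
```

```text
wrist 11.6333 [657.5  36.3 165.5] [ 2.6518e+00 -2.3000e-03  1.7716e+00] [ 5.   6.  -5.9] 0.119
wrist10.npz 4372 [648.3  40.8 180.9] localx [72.8 76.2 82.8] y [ 2.2 30.4 52.6] z [175.8 181.5 183.3]
```

View pics/wrist10.png

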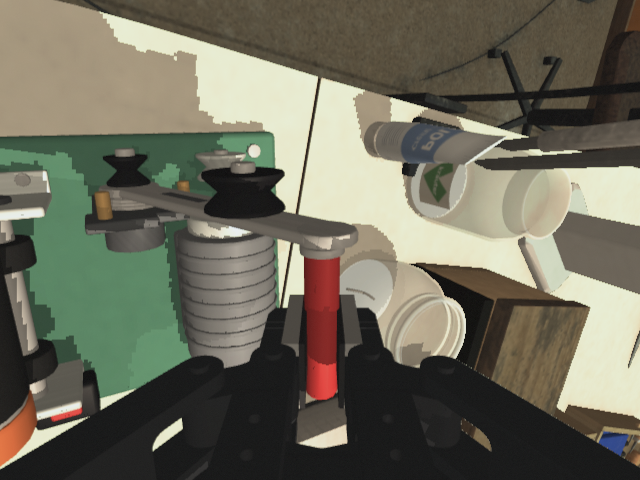

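>>> jog_arm(
  moves=[
    {"grip":1,"translation":[0,-0.0043,-0.0046],"twist":[0,0,0]},
    {"grip":1,"translation":[0,-0.0045,-0.0044],"twist":[0,0,0]},
    {"grip":1,"translation":[0,-0.0047,-0.0042],"twist":[0,0,0]},
    {"grip":1,"translation":[0,-0.0049,-0.0039],"twist":[0,0,0]},
    {"grip":1,"translation":[0,-0.0051,-0.0037],"twist":[0,0,0]},
    {"grip":1,"translation":[0,-0.0052,-0.0034],"twist":[0,0,0]},
    {"grip":1,"translation":[0,-0.0054,-0.0032],"twist":[0,0,0]},
    {"grip":1,"translation":[0,-0.0056,-0.0029],"twist":[0,0,0]},
    {"grip":1,"translation":[0,0,0],"twist":[0,0,0]},
    {"grip":1,"translation":[0,0,0],"twist":[0,0,0]},
  ],
)

```text
clock: 12.52
eef_pos: [612.3, 27.0, 176.7]
tcp_rot: [2.645, -0.002, 1.771]
contact_force: [6.0, 13.4, 5.5]
opening: 0.117
```

```bash
python3 shot.py 11 wrist;python3 bar.py wrist11.npz
```

```text
wrist 12.5167 [612.3  27.  176.7] [ 2.6449e+00 -1.6000e-03  1.7713e+00] [ 6.  13.4  5.5] 0.117
wrist11.npz 4259 [603.6  32.  190.4] localx [27.5 30.8 37.3] y [ 2.3 30.8 52.7] z [185.1 190.9 192.8]
```

>>> jog_arm(
  moves=[
    {"grip":1,"translation":[0,-0.0037,-0.0016],"twist":[0,0,0]},
    {"grip":1,"translation":[0,-0.0037,-0.0016],"twist":[0,0,0]},
    {"grip":1,"translation":[0,-0.0037,-0.0016],"twist":[0,0,0]},
    {"grip":1,"translation":[0,-0.0037,-0.0016],"twist":[0,0,0]},
    {"grip":1,"translation":[0,0,0],"twist":[0,0,0]},
    {"grip":1,"translation":[0,0,0],"twist":[0,0,0]},
  ],
)

```text
clock: 13.07
eef_pos: [597.7, 24.1, 176.6]
tcp_rot: [2.642, -0.001, 1.771]
contact_force: [4.9, 15.3, 13.6]
opening: 0.119
```

```bash
python3 shot.py 12 wrist;python3 bar.py wrist12.npz
```

```text
wrist 13.0667 [597.7  24.1 176.6] [ 2.6423e+00 -1.2000e-03  1.7714e+00] [ 4.9 15.3 13.6] 0.119
wrist12.npz 4240 [589.5  29.2 189.7] localx [13.  16.3 23. ] y [ 2.2 30.6 52.7] z [184.5 190.3 192.2]
```

View pics/wrist12.png

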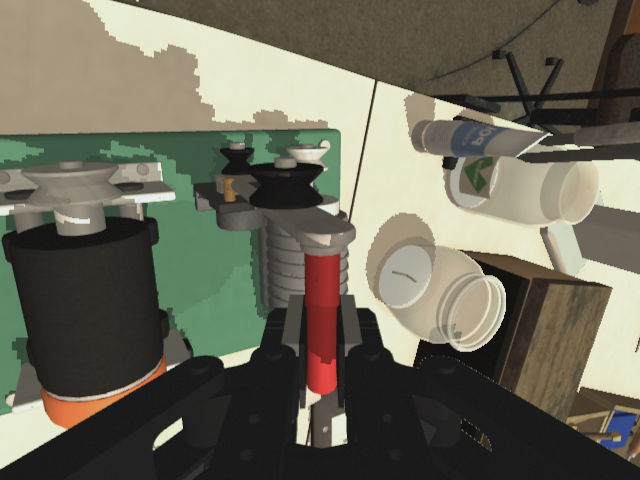

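>>> jog_arm(
  moves=[
    {"grip":1,"translation":[0.0005,-0.0016,-0.0013],"twist":[0,0,0]},
    {"grip":1,"translation":[0.0005,-0.0016,-0.0013],"twist":[0,0,0]},
    {"grip":1,"translation":[0,0,0],"twist":[0,0,0]},
    {"grip":1,"translation":[0,0,0],"twist":[0,0,0]},
    {"grip":1,"translation":[0,0,0],"twist":[0,0,0]},
  ],
)

```text
clock: 13.53
eef_pos: [593.4, 23.4, 176.5]
tcp_rot: [2.644, -0.0, 1.771]
contact_force: [10.0, 8.0, 5.7]
opening: 0.118
```

```bash
python3 shot.py 13 wrist;python3 bar.py wrist13.npz
```

```text
wrist 13.5333 [593.4  23.4 176.5] [ 2.6435e+00 -4.0000e-04  1.7709e+00] [10.   8.   5.7] 0.118
wrist13.npz 4167 [585.3  28.4 189.3] localx [ 8.7 12.  18.6] y [ 2.4 30.9 52.7] z [184.1 189.9 191.7]
```

>>> jog_arm(
  moves=[
    {"grip":1,"translation":[0.0005,-0.0015,-0.001],"twist":[0,0,0]},
    {"grip":1,"translation":[0,0,0],"twist":[0,0,0]},
    {"grip":1,"translation":[0,0,0],"twist":[0,0,0]},
    {"grip":1,"translation":[0,0,0],"twist":[0,0,0]},
    {"grip":1,"translation":[0,0,0],"twist":[0,0,0]},
    {"grip":1,"translation":[0,0,0],"twist":[0,0,0]},
  ],
)

```text
clock: 14.08
eef_pos: [592.6, 23.3, 176.7]
tcp_rot: [2.642, 0.0, 1.77]
contact_force: [19.2, 8.0, -3.6]
opening: 0.116
```

```bash
python3 shot.py 14 wrist scene top;python3 bar.py wrist14.npz; python3 - <<'E'
from cyl import fit
fit('wrist14.npz',[527.5,-13.3,82.5],88,ang=1.768)
fit('scene14.npz',[527.5,-13.3,82.5],88,ang=1.768)
E
```

```text
wrist 14.0833 [592.6  23.3 176.7] [2.6420e+00 2.0000e-04 1.7704e+00] [19.2  8.  -3.6] 0.116
scene 14.1333 [592.6  23.3 176.7] [2.6420e+00 2.0000e-04 1.7703e+00] [18.1  8.7 -4.4] 0.114
top 14.1833 [592.7  23.3 176.7] [2.6420e+00 3.0000e-04 1.7703e+00] [18.8  9.1 -3.7] 0.118
wrist14.npz 4107 [584.9  28.2 189.2] localx [ 8.3 11.6 18.2] y [ 2.4 30.7 52.7] z [184.4 189.8 191.6]
wrist14.npz n 21650 res 0.94 ang 1.7685 z 80.9 len 80.4 mid [527.4  -8.9] pulley end 69.2
scene14.npz n 805 res 2.3 ang 1.7681 z 83.2 len 91.5 mid [527.3 -13.5] pulley end 76.6
```

View pics/scene14.png

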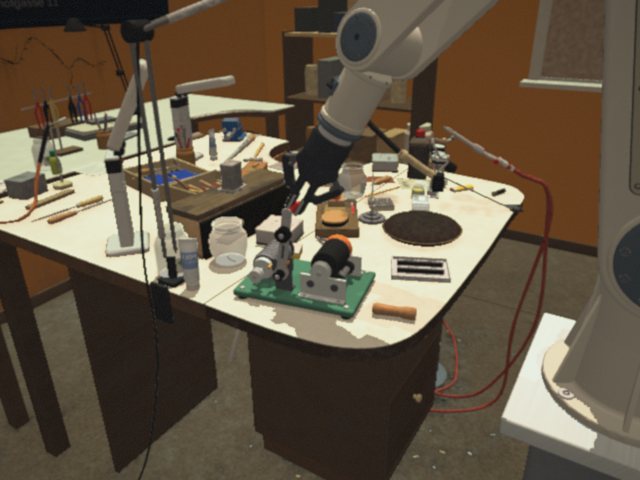

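View pics/wrist14.png

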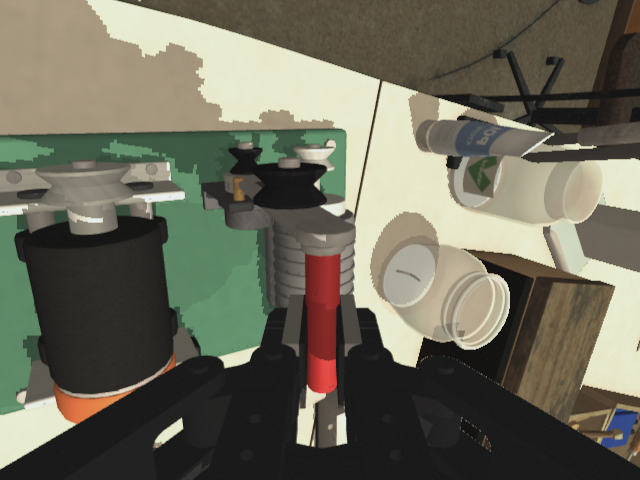

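```bash
python3 -c "
from rig import r
print(r.sign_off())"
```

```text
the job is handed in; nothing more can be done
None
```

The barrel is on the rollers with its pulley on the tension arm's side, and the robot is holding the tension arm at its stop for you to slip the belt on. I handed the job in at about 14.2 s, well under the 53 s limit; no verdict was reported.

**Barrel:**
- It went down until the wrist force rose by about 11 N, then stayed gripped on the rollers for more than 0.3 s before I opened the fingers.
- After I let go, its fitted centre was within about 1 mm of the measured seat along and across. Its axis was within 0.002 rad of the polisher's.
- The fitted height read 80.9 mm instead of 82.5 mm. The cameras had read the barrel about 1.7 mm low in the tray too, so I took this as bias.

**Tension arm:**
- I took the bar with the tool tilted about 0.5 rad, so that the wrist stayed clear of the overhead lamp.
- The bar moved about 112.5 mm back towards the rollers and 43 to 44 mm up, which matches 1.0 rad.
- On the last push the force rose from about 10 to 19 N along x while the bar moved only 0.4 mm, so it is against the stop.

**Checks that disagreed:** The last wrist-camera fit put the barrel's middle about 4 mm off along its axis. That view showed only 80 mm of the 90 mm body because a finger hid part of it. The scene camera showed the barrel within 0.3 mm of the seat, and that is the one I relied on.

**Other things on the bench:** I kept clear of them, but I did not re-measure where they ended up.

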